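# Load two slide cassettes into a slide scanner and shut its door

### The job

With your fingertips, push both slide cassettes that stick out of the scanner's mouth along their channels until they are fully home against the stops. Then, with both home, push the scanner's side-hinged door fully shut without slamming it. Only push: lift nothing, and leave everything else on the bench where it stands.

Things in the scene. Friction and masses are not known exactly. Their poses are not given: they have to be found in the camera images.
- scanner: White and grey slide scanner, fixed. Origin on the bench under the middle of its mouth, x into the machine, y left when facing the mouth, z up. Side cheeks of the mouth (|y| 0.075-0.097) begin at x = 0, roof (z 0.104-0.118) is set back to x = 0.012. Rear body 194 mm wide, to x = 0.27, 118 mm tall; optics housing on it, x 0.147-0.263, up to z = 0.138. Two channels on a deck (see left_home).
- left_home (a point): Where the left cassette's origin is when fully home, fixed to the scanner at its (0.053, 0.033, 0.050). The channels (60 mm wide, centred on scanner y = +0.033 and -0.033, 8 mm high guide rails) run along x on a 150 mm wide deck with its top at z = 0.050, which sticks out of the mouth to x = -0.090. Rigid stops at x = 0.103.
- right_home (a point): Where the right cassette's origin is when fully home, fixed to the scanner at its (0.053, -0.033, 0.050).
- cassette_left: White plastic slide cassette, 100 (x) x 54 (y) x 45 (z) mm block with upright glass slides, 0.17-0.35 kg, loose in the scanner's left channel (scanner y = +0.033), 35 to 80 mm out of the mouth at the start. Origin under its centre, x as the scanner's x (into the machine); front end at x = -0.050. Fully home its origin is at scanner x = 0.053. Slides with a few newtons.
- cassette_right: White plastic slide cassette, 100 (x) x 54 (y) x 45 (z) mm block with upright glass slides, 0.17-0.35 kg, loose in the scanner's right channel (scanner y = -0.033), 35 to 80 mm out of the mouth at the start. Origin under its centre, x as the scanner's x (into the machine); front end at x = -0.050. Fully home its origin is at scanner x = 0.053. Slides with a few newtons.
- door (a joint): Angle of the scanner's grey door about its vertical hinge, rad: 0 = shut (rigid stop, leaf across the mouth), 1.5 to 1.95 at the start, at most 2.1; growing = opening. The stiff hinge (about 1 N at the free edge) holds it where it is left. At angle a the leaf points from the hinge along (-sin a, cos a) in the scanner's x, y.
- door_hinge (a point): Point on the hinge axis of the door, at mid-height of the leaf: scanner (-0.006, -0.078, 0.089), so the hinge is on the right when facing the mouth.
- door_edge (a point): Middle of the door's free edge. The leaf is flat, 150 mm from hinge axis to free edge, 6 mm thick (centred on the hinge axis), from z = 0.064 to z = 0.114, no handle; it swings above deck and rails. Shut, the leaf's inner face is at scanner x = -0.003.
- spare_cassette: A third cassette of the same make, standing on the bench in front of the mouth, to its right; not part of the job. Origin under its centre.
- jar: Amber jar, 52 mm across, 75 mm tall, on the bench in front of the mouth. Origin under its centre.
- slide_box: Small blue and white slide box 85 x 36 x 32 mm, on the bench in front of the mouth. Origin under its centre.
- oil_bottle: White dropper bottle, 34 mm across, 65 mm tall, beside the scanner, on its right (hinge) side. Origin under its centre.
- dish: White dish, 90 mm across, on top of the scanner's optics housing. Origin under its centre.
- beaker: Clear beaker, 70 mm across, 90 mm tall, on the bench. Origin under its centre.
- tip_box: Grey box with a clear top, 117 x 82 x 65 mm, on the bench. Origin under its centre.
There are look-alikes about, which are no part of the job. What is shaped like the cassette_left but brown or turquoise is not meant. What is shaped like the cassette_right but pink is not meant.

How it is judged:
By the outcome, as a careful person would: the job done as asked, in the order asked, and still so for the second after the job is handed in, with the robot touching nothing.
It also fails if it takes over 64 s, if anything falls off the work surface, if the arm or the gripper's body presses on something with over 40 N, if the wrist force passes 120 N, or if a joint passes its speed limit or range.

### The arm

A 6-joint arm with a two-finger parallel gripper is mounted at the origin on the work surface. World frame = base frame: x ahead of the robot, y to its left, z up, the work surface at z = 0. Lengths are in m, angles in rad, forces in N, time in s.
With the tool pointing down it reaches from about 0.275 to 1 m from the base axis. Payload 8.4 kg.
Tool frame: the origin (TCP) lies midway between the tips of the shut fingers; the grasp point (between the pads) lies 19 mm behind it; z points along the fingers, y is the line along which they close (so a half turn about z gives the same grasp; the last joint's range is limited). The gripper opens to 85 mm and grips with 20 to 120 N. Pads are 22 mm wide; open, the fingers measure 114 mm over their backs; the gripper's body (76 mm by 85 mm) begins 54 mm behind the grasp point. The pads swing forward as they close: fully open they stand 13 mm farther back than shut.
Start: joints at [1.139, 0.353, 1.633, -0, 1.155, -0.002], TCP at [0.26, 0.568, 0.231] pointing down, gripper open.
Joint ranges: [-2.63, 2.63], [-0.92, 2.1], [0.06, 2.66], [-1.3, 4.44], [0, 2.69], [-3.02, 3.02]. Speed limits (rad/s): [2.22, 2.22, 2.79, 3.14, 3.14, 3.14].

### API

Orientations are given as a unit quaternion [w, x, y, z].
In Python, from cell import status, get_image, get_calibration, env gives the robot as it stands.
- The arm moves only by the tool servo_tool, never from a script. Its argument "motion" is a list of rows, each a list of 5 numbers: the shift along the tool's x, y, z in m, then the turn about the tool's z in degrees, then the opening, from -1 (shut) to 1 (fully open). A call has 1 to 12 rows; each row shifts and turns the commanded pose from where the row before left it, along the tool's axes as they then stand; what a row does not reach is not made up. A row lasts 1/10 s, in which the tool goes at most 50 mm and 8.59 degrees, less where a joint would pass 70% of its speed; a pose out of reach is approached as far as the arm can. A call is refused whole if a number of a shift passes 0.05 or a number of a turn 8.59, either way. A call with a gripper value outside its range is refused whole. The fingers move at their own pace and stop on an object; "newtons" is the grip in N (left out, the last holds). Time passes only in rows, so rows that do not move let the fingers close. It gives the time, the measured TCP pose, the force, the opening and the grip force at its end, in the units of the state.
- status.get_obs(): the state, without advancing time (a new reading comes with each control period).
- get_image(name): name is "scene" or "top" or "wrist"; returns the picture (420x560x3 uint8, red, green, blue); there is no depth.
- get_calibration(name): a dict with "fx", "fy", "cx", "cy" (pixels), "extrinsics" (4x4, takes a point from camera to world coordinates). Camera axes: x right, y down, z forward; pixel columns grow to the right and rows downward; lengths in m; the calibration is good to about 2 mm. A picture is of the moment at which its call begins: read the wrist's pose just before it. get_calibration takes no time and is no camera call; for the wrist camera it gives the pose at the moment of the call.
- env.hand_in(): hands the job in; it is judged then, once.
The state is a dict: "clock": time; "joints": joint angles; "qd": joint speeds; "effort": joint torques, N m; "position": TCP position; "eef_rot": TCP orientation; "wrist_force": force on the tool from outside, world axes, zero at the start; "moment": the same for the moment, N m; "width": finger opening in m; "grasp_force": force on a finger pad.
Only numpy, scipy, OpenCV 4.12 (cv2) and the standard library are available. Lean on these libraries where they do the work, as an engineer would, in place of code of your own. Each camera call takes 0.05 s, during which the arm holds its last target. There are 200 camera calls.

## Working session

There is one attempt and no reset: what is moved stays moved. The work goes in short steps, Python scripts to look and compute and a tool call to move; the robot and the scene stay as the last step left them, time stands still between calls to the robot, and variables do not carry over. Pictures are saved under pics/ and viewed, at most 10 in all, crops included, and the job is handed in when it is done.

Besides the shell and the picture viewer there is one more tool, called as a command line: name --pt "numbers of a row" for each row, then --argument value for the rest. servo_tool: Moves the arm, as the interface text tells. Its arguments: {"type":"object","properties":{"motion":{"type":"array"},"newtons":{"type":"number"}},"required":["motion"]}

```bash
mkdir -p pics; python3 - <<'E'
from cell import status,get_image,get_calibration
import cv2,numpy as np
np.set_printoptions(precision=4,suppress=True)
for n in("scene","top"):
    cv2.imwrite(f"pics/{n}0.png",get_image(n)[:,:,::-1]); c=get_calibration(n); print(n,c["fx"],c["fy"],c["cx"],c["cy"]); print(np.array(c["extrinsics"]))
o=status.get_obs();print(o)
E
```

```text
scene 436.5460709215167 436.5460709215167 277.5617658370978 210.82156580291235
[[-0.8731  0.2618 -0.4113  1.0514]
 [ 0.4876  0.4788 -0.7301  0.8115]
 [ 0.0057 -0.838  -0.5457  0.7299]
 [ 0.      0.      0.      1.    ]]
top 401.3106297693957 401.3106297693957 279.24500266843177 201.14119328733779
[[-0.0445 -0.9712  0.2341  0.317 ]
 [-0.999   0.0429 -0.0123 -0.03  ]
 [ 0.0019 -0.2344 -0.9721  1.1724]
 [ 0.      0.      0.      1.    ]]
{'clock': 0.1, 'joints': array([ 1.1386,  0.3536,  1.6341, -0.    ,  1.1552, -0.0024]), 'qd': array([-0.0015, -0.0018, -0.001 , -0.0007,  0.0001, -0.0003]), 'effort': array([  0.0017, -60.6358, -34.2819,   0.0003,   0.004 ,   0.0001]), 'position': array([0.2602, 0.5678, 0.2306]), 'eef_rot': array([-0.0001,  0.2132,  0.977 , -0.0006]), 'wrist_force': array([-0.4359,  0.1106,  0.5164]), 'moment': array([0.0068, 0.0192, 0.0139]), 'grasp_force': 0.0, 'width': 0.08547030328479767}
```

View pics/scene0.png

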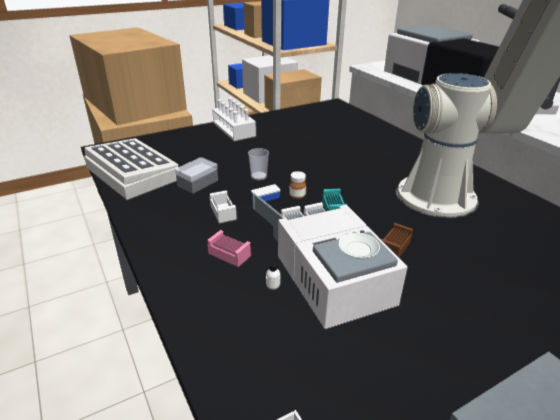

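View pics/top0.png

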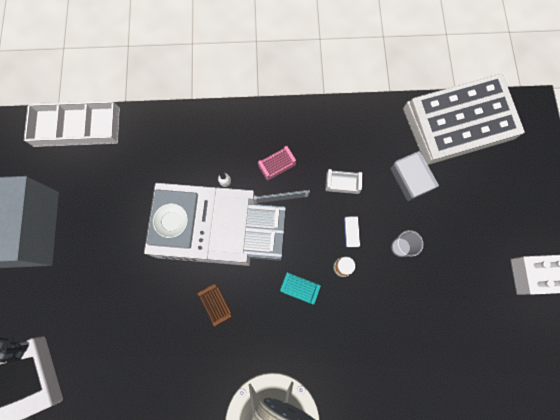

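The scene view shows the scanner with its mouth facing away from that camera. In the top view the scanner is at (147-252, 185-262) with the mouth to the right, and the cassettes are at about (262, 217) and (260, 240). The door edge is near (309, 192), the spare cassette at (344, 181), the slide box at (352, 232) and the jar at (345, 267).

```bash
python3 - <<'E'
import cv2
im=cv2.imread("pics/top0.png")[170:290,140:300]
cv2.imwrite("pics/c0.png",cv2.resize(im,None,fx=5,fy=5,interpolation=cv2.INTER_CUBIC))
E
```

```text
(no output)
```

View pics/c0.png

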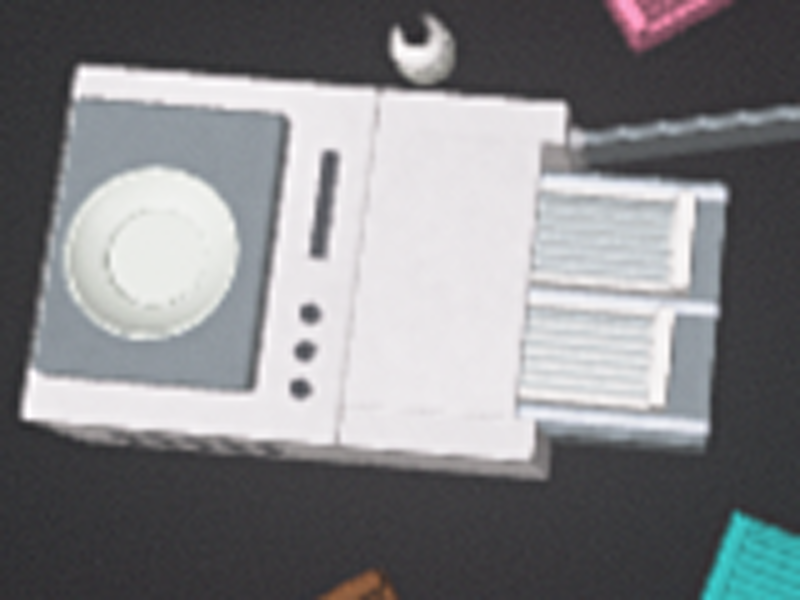

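Crop (pixel = 140+u/5, 170+v/5): top corners of the scanner at (78,66), (567,102), (535,460) and (22,418). The cassette front top edges are at (693,195)-(688,290) and (673,308)-(662,408). The door leaf runs right from (575,140).

```bash
cat > h.py <<'E'
import numpy as np
from cell import get_calibration
np.set_printoptions(precision=4,suppress=True)
def ray(n,u,v,z,c=None):
    c=c or get_calibration(n); E=np.array(c["extrinsics"])
    d=E[:3,:3]@[(u-c["cx"])/c["fx"],(v-c["cy"])/c["fy"],1]; o=E[:3,3]
    return o+d*(z-o[2])/d[2]
E
python3 - <<'E'
from h import *
from cell import get_image
import cv2
f=lambda u,v,z:ray("top",140+(u-2)/5,170+(v-2)/5,z)[:2]
P=np.array([f(78,66,.118),f(567,102,.118),f(535,460,.118),f(22,418,.118)])
L=np.array([[.27,-.097],[0,-.097],[0,.097],[.27,.097]])
print(P, [np.linalg.norm(P[i]-P[i-1]) for i in range(4)])
pc=P.mean(0);lc=L.mean(0);a=P-pc;b=L-lc
th=np.arctan2((b[:,0]*a[:,1]-b[:,1]*a[:,0]).sum(),(a*b).sum())
R=np.array([[np.cos(th),-np.sin(th)],[np.sin(th),np.cos(th)]]);t=pc-R@lc
print("th",th,"t",t,"res",a-b@R.T)
loc=lambda p:R.T@(p-t)
for n,u,v,z in[("R",693,195,.095),("R",688,290,.095),("L",673,308,.095),("L",662,408,.095),("deck",727,188,.058),("deck",718,312,.058),("deck",710,430,.058)]: print(n,loc(f(u,v,z)))
# door: grayish blob right of hinge
for u,v in[(309,191),(309,194)]:
  p=loc(ray("top",u,v,.114)[:2]);print("edge",p,np.linalg.norm(p-[-.006,-.078]),np.arctan2(-(p[0]+.006),p[1]+.078))
for n,u,v,z in[("spare",344,180,.045),("box",352,232,.032),("jar",345,266,.075)]:
  p=ray("top",u,v,z)[:2];print(n,p,loc(p))
im=cv2.imread("pics/top0.png")[165:285,225:385]
cv2.imwrite("pics/c1.png",cv2.resize(im,None,fx=5,fy=5,interpolation=cv2.INTER_CUBIC))
E
```

```text
[[0.6373 0.2929]
 [0.6052 0.0267]
 [0.4126 0.049 ]
 [0.4464 0.3169]] [np.float64(0.19241372220349623), np.float64(0.26815830000597196), np.float64(0.193846174903552), np.float64(0.2699827316435916)]
th 1.4489653384843575 t [0.509  0.0374] res [[-0.0008 -0.0007]
 [-0.0001  0.0011]
 [-0.0001 -0.0002]
 [ 0.0009 -0.0003]]
R [-0.0709 -0.0555]
R [-0.0723 -0.0026]
L [-0.065   0.0079]
L [-0.0634  0.0624]
deck [-0.0892 -0.0693]
deck [-0.0894  0.0022]
deck [-0.09    0.0683]
edge [-0.1512 -0.1069] 0.14808248144908262 1.7673844361249975
edge [-0.1517 -0.0985] 0.1471683214622295 1.710387461813623
spare [ 0.6437 -0.2365] [-0.2554 -0.167 ]
box [ 0.4913 -0.249 ] [-0.2864 -0.0173]
jar [ 0.3929 -0.2137] [-0.2633  0.0847]
```

View pics/c1.png

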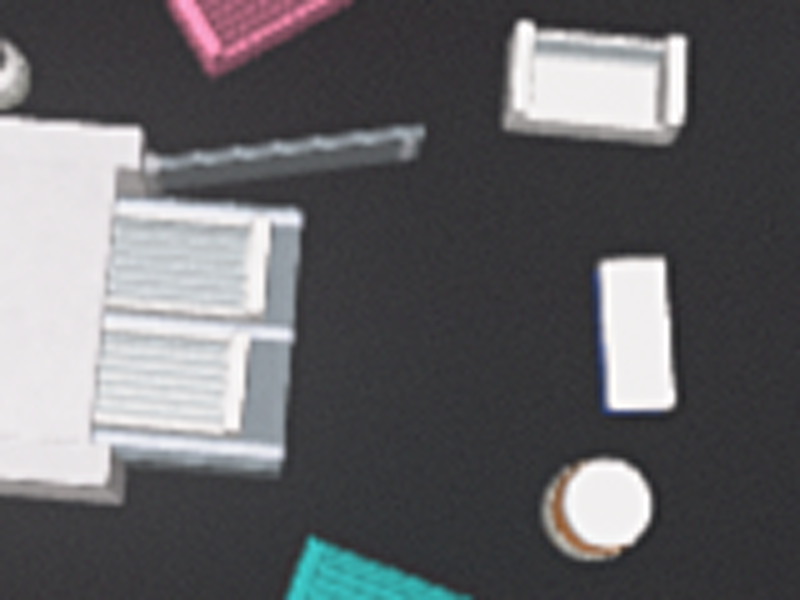

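servo_tool --pt "0 0 0 8 0.2" --pt "0 0 0 8 0.2" --pt "0 0 0 8 0.2" --pt "0 0 0 8 0.2" --pt "0 0 0 8 0.2" --pt "0 0 0 8 0.2" --pt "0 0 0 8 0.2" --pt "0 0 0 8 0.2" --pt "0 0 0 8.4 0.2"

```text
clock: 1.0
position: [0.2603, 0.5679, 0.2308]
eef_rot: [0.0, 0.751, 0.66, -0.0]
wrist_force: [-0.7, -0.3, -1.1]
width: 0.0511
grasp_force: 0.0
```

servo_tool --pt "-0.042 0.021 0 0 0.2" --pt "-0.042 0.021 0 0 0.2" --pt "-0.042 0.021 0 0 0.2" --pt "-0.042 0.021 0 0 0.2" --pt "-0.042 0.021 0 0 0.2" --pt "-0.042 0.021 0 0 0.2" --pt "-0.042 0.021 0 0 0.2" --pt "-0.042 0.021 0 0 0.2" --pt "-0.042 0.021 0 0 0.2" --pt "-0.042 0.021 0 0 0.2" --pt "-0.042 0.021 0 0 0.2" --pt "-0.042 0.021 0 0 0.2"

```text
clock: 2.2
position: [0.449, 0.0352, 0.2313]
eef_rot: [0.0, 0.749, 0.662, 0.0]
wrist_force: [0.5, 0.5, 0.6]
width: 0.0509
grasp_force: 0.0
```

```bash
cat >> h.py <<'E'
from cell import status
from scipy.spatial.transform import Rotation as Ro
th=1.449;t=np.array([.509,.0374])
R=np.array([[np.cos(th),-np.sin(th)],[np.sin(th),np.cos(th)]])
loc=lambda p:R.T@(np.array(p)[:2]-t)
def st():
    o=status.get_obs();q=o["eef_rot"];M=Ro.from_quat([q[1],q[2],q[3],q[0]]).as_matrix()
    print("clk",o["clock"],"loc",loc(o["position"]),"z",o["position"][2],"toolx yaw err deg",np.degrees(np.arctan2(M[1,0],M[0,0])-th),"tilt",M[:,2],"F(scanner)",R.T@o["wrist_force"][:2],o["wrist_force"][2],"w",o["width"])
E
python3 -c "from h import *;st()"
```

```text
clk 2.2 loc [-0.0095  0.0593] z 0.23130931545983188 toolx yaw err deg -0.051319472785912736 tilt [ 0.0001  0.0001 -1.    ] F(scanner) [ 0.5612 -0.467 ] 0.5542414476725657 w 0.05087022629085747
```

servo_tool --pt "-0.035 0.02 0 0 0.2" --pt "-0.035 0.02 0 0 0.2" --pt "-0.035 0.019 0 0 0.2" --pt "0 0 0 0 0.2" --pt "0 0 0.04 0 0.2" --pt "0 0 0.04 0 0.2" --pt "0 0 0.04 0 0.2" --pt "0 0 0.025 0 0.2" --pt "0 0 0.018 0 0.2" --pt "0 0 0 0 0.2" --pt "0 0 0 0 0.2"

```text
clock: 3.3
position: [0.4944, -0.0739, 0.0684]
eef_rot: [-0.0, 0.749, 0.663, -0.0]
wrist_force: [-0.6, 0.6, 0.3]
width: 0.0509
grasp_force: 0.0
```

```bash
python3 - <<'E'
from h import *
from cell import get_image
import cv2
st()
a=get_image("top")[165:285,225:345];b=get_image("wrist")
a=cv2.resize(a,(400,400),interpolation=cv2.INTER_CUBIC);b=cv2.resize(b,(400,300))
c=np.zeros((400,800,3),np.uint8);c[:,:400]=a;c[:300,400:]=b
cv2.imwrite("pics/p1.png",c[:,:,::-1])
E
```

```text
clk 3.3 loc [-0.1122  0.001 ] z 0.06843451736708435 toolx yaw err deg -0.029628071862091605 tilt [-0.0009  0.0002 -1.    ] F(scanner) [0.5333 0.677 ] 0.3036279802424772 w 0.05087072579466057
```

View pics/p1.png

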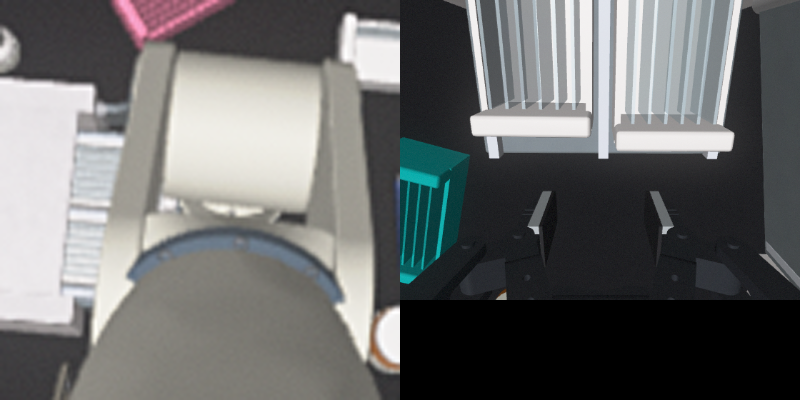

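The wrist view shows each finger (tips at about (548,192) and (655,192)) facing the middle of its own cassette. The door is clear on the right. Pushing now.

servo_tool --pt "0.01 0 0 0 0.2" --pt "0.01 0 0 0 0.2" --pt "0.008 0 0 0 0.2" --pt "0.006 0 0 0 0.2" --pt "0.006 0 0 0 0.2" --pt "0.006 0 0 0 0.2" --pt "0.006 0 0 0 0.2" --pt "0.006 0 0 0 0.2" --pt "0.006 0 0 0 0.2" --pt "0.006 0 0 0 0.2" --pt "0.006 0 0 0 0.2" --pt "0.006 0 0 0 0.2"

```text
clock: 4.6
position: [0.5048, 0.007, 0.0685]
eef_rot: [0.0, 0.749, 0.663, -0.0]
wrist_force: [-0.7, -5.4, 4.8]
width: 0.0513
grasp_force: 2.8
```

```bash
python3 -c "from h import *;st()"
```

```text
clk 4.6 loc [-0.0306  0.0005] z 0.06852869545829962 toolx yaw err deg -0.03283915242902711 tilt [ 0.0003 -0.0007 -1.    ] F(scanner) [-5.4534  0.0508] 4.787796305290757 w 0.05132684119278529
```

servo_tool --pt "0.005 0 0 0 0.2" --pt "0.005 0 0 0 0.2" --pt "0.003 0 0 0 0.2" --pt "0.002 0 0 0 0.2" --pt "0.002 0 0 0 0.2" --pt "0 0 0 0 0.2"

```text
clock: 5.2
position: [0.5068, 0.0241, 0.0684]
eef_rot: [0.0, 0.749, 0.663, 0.0]
wrist_force: [-0.1, -2.6, 2.2]
width: 0.0511
grasp_force: 1.4
```

servo_tool --pt "0.002 0 0 0 0.2" --pt "0.001 0 0 0 0.2" --pt "0 0 0 0 0.2"

```text
clock: 5.5
position: [0.5071, 0.0269, 0.0683]
eef_rot: [0.0, 0.749, 0.662, -0.0]
wrist_force: [-0.1, -4.0, 2.5]
width: 0.051
grasp_force: 2.0
```

```bash
python3 -c "from h import *;st()"
```

```text
clk 5.5 loc [-0.0106  0.0006] z 0.06831267039291823 toolx yaw err deg -0.04301366289347419 tilt [-0.     -0.0001 -1.    ] F(scanner) [-3.9541 -0.3788] 2.541705666273903 w 0.051012266576590914
```

servo_tool --pt "0.001 0 0 0 0.2" --pt "0.001 0 0 0 0.2" --pt "0 0 0 0 0.2"

```text
clock: 5.8
position: [0.5073, 0.0289, 0.0683]
eef_rot: [-0.0, 0.749, 0.662, -0.0]
wrist_force: [-0.4, -3.5, 3.5]
width: 0.0515
grasp_force: 2.1
```

servo_tool --pt "0.001 0 0 0 0.2" --pt "0.001 0 0 0 0.2" --pt "0 0 0 0 0.2"

```text
clock: 6.1
position: [0.5074, 0.0298, 0.0683]
eef_rot: [0.0, 0.749, 0.663, -0.001]
wrist_force: [-0.5, -12.0, 5.0]
width: 0.0513
grasp_force: 6.3
```

servo_tool --pt "0.001 0 0 0 0.2" --pt "0.0 0 0 0 0.2"

```text
clock: 6.3
position: [0.5075, 0.03, 0.0683]
eef_rot: [0.001, 0.749, 0.663, -0.001]
wrist_force: [-0.6, -19.4, 4.9]
width: 0.0515
grasp_force: 9.6
```

servo_tool --pt "0.001 0 0 0 0.2" --pt "0.0 0 0 0 0.2" --pt "0 0 0 0 0.2"

```text
clock: 6.6
position: [0.5076, 0.0301, 0.0683]
eef_rot: [0.001, 0.749, 0.662, -0.001]
wrist_force: [-1.0, -25.7, 6.1]
width: 0.0515
grasp_force: 12.7
```

```bash
python3 -c "from h import *;st();print(status.get_obs()['moment'])"
```

```text
clk 6.6 loc [-0.0074  0.0005] z 0.06832440988746778 toolx yaw err deg -0.042828704870504886 tilt [-0.0005 -0.0037 -1.    ] F(scanner) [-25.6585  -2.1516] 6.055841822696896 w 0.05149594398341383
[-3.9864  0.0306 -0.7512]
```

The moment (-0.75 N·m about z) puts the whole load on the right finger, so the right cassette is on its stop and the left one may not be. I'll back off, close the fingers and press the left one alone.

servo_tool --pt "-0.01 0 0 0 0.2" --pt "-0.02 0 0 0 0.2" --pt "0 0 0 0 -1" --pt "0 -0.011 0 0 -1" --pt "0 -0.011 0 0 -1" --pt "0 -0.011 0 0 -1" --pt "0 0 0 0 -1" --pt "0 0 0 0 -1" --pt "0 0 0 0 -1" --pt "0.006 0 0 0 -1" --pt "0.006 0 0 0 -1" --pt "0 0 0 0 -1"

```text
clock: 7.8
position: [0.4732, 0.0198, 0.0683]
eef_rot: [0.0, 0.749, 0.663, 0.0]
wrist_force: [-0.1, 0.9, 0.0]
width: -0.0002
grasp_force: 0.0
```

```bash
python3 - <<'E'
from h import *
from cell import get_image
import cv2
st()
cv2.imwrite("pics/w2.png",get_image("wrist")[:,:,::-1])
E
```

```text
clk 7.8 loc [-0.0218  0.0334] z 0.06829054737899085 toolx yaw err deg -0.012514538054897153 tilt [ 0.0002  0.0001 -1.    ] F(scanner) [0.8409 0.1997] 0.03424975619445267 w -0.00015103182879641
```

View pics/w2.png

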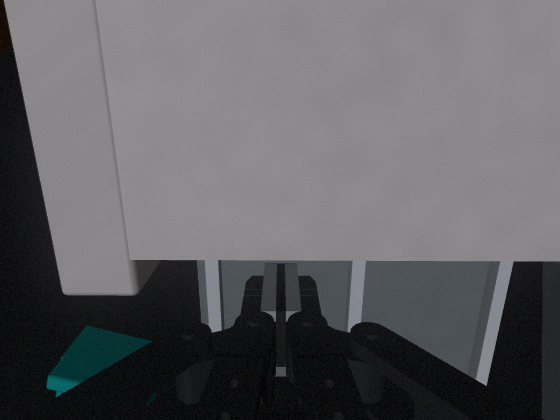

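The wrist view shows the closed fingers centred in the left channel, at about (280,280). The roof hides the cassettes.

servo_tool --pt "0.005 0 0 0 -1" --pt "0.003 0 0 0 -1" --pt "0.003 0 0 0 -1" --pt "0.001 0 0 0 -1" --pt "0.001 0 0 0 -1" --pt "0.0 0 0 0 -1"

```text
clock: 8.45
position: [0.4744, 0.032, 0.0683]
eef_rot: [0.0, 0.749, 0.662, -0.0]
wrist_force: [0.2, 0.5, 0.8]
width: -0.0001
grasp_force: 0.0
```

servo_tool --pt "0.001 0 0 0 -1" --pt "0.001 0 0 0 -1" --pt "0.0 0 0 0 -1"

```text
clock: 8.75
position: [0.4747, 0.0339, 0.0683]
eef_rot: [0.0, 0.749, 0.662, -0.0]
wrist_force: [-0.0, 0.2, -0.5]
width: -0.0002
grasp_force: 0.0
```

```bash
python3 -c "from h import *;st()"
```

```text
clk 8.75 loc [-0.0076  0.0336] z 0.06829531346024235 toolx yaw err deg -0.050726454891866536 tilt [ 0. -0. -1.] F(scanner) [0.1925 0.0455] -0.45306747171282236 w -0.00017919890492092965
```

servo_tool --pt "0.001 0 0 0 -1" --pt "0.001 0 0 0 -1" --pt "0.0 0 0 0 -1"

```text
clock: 9.05
position: [0.4741, 0.0346, 0.0683]
eef_rot: [0.0, 0.749, 0.663, -0.001]
wrist_force: [-2.8, -12.4, 4.3]
width: 0.0
grasp_force: 6.1
```

servo_tool --pt "0.001 0 0 0 -1" --pt "0.001 0 0 0 -1" --pt "0.0 0 0 0 -1"

```text
clock: 9.35
position: [0.4735, 0.0349, 0.0683]
eef_rot: [0.001, 0.748, 0.663, -0.003]
wrist_force: [-6.3, -24.7, 9.2]
width: 0.0003
grasp_force: 12.9
```

servo_tool --pt "-0.015 0 0 0 -1" --pt "0 0.022 0 0 -1" --pt "0 0.022 0 0 -1" --pt "0 0.022 0 0 -1" --pt "0 0 0 0 -1" --pt "0.005 0 0 0 -1" --pt "0.003 0 0 0 -1" --pt "0.002 0 0 0 -1" --pt "0.001 0 0 0 -1" --pt "0.001 0 0 0 -1" --pt "0 0 0 0 -1"

```text
clock: 10.45
position: [0.5402, 0.0258, 0.0684]
eef_rot: [0.001, 0.749, 0.663, -0.001]
wrist_force: [0.3, -9.3, -0.6]
width: 0.0001
grasp_force: 4.7
```

servo_tool --pt "0.001 0 0 0 -1" --pt "0.001 0 0 0 -1" --pt "0.0 0 0 0 -1"

```text
clock: 10.75
position: [0.5409, 0.026, 0.0685]
eef_rot: [0.002, 0.749, 0.663, -0.001]
wrist_force: [2.2, -22.1, -0.2]
width: -0.0003
grasp_force: 10.5
```

```bash
python3 -c "from h import *;st()"
```

```text
clk 10.75 loc [-0.0075 -0.033 ] z 0.0685334926562573 toolx yaw err deg 0.05449490106907283 tilt [ 0.0011 -0.0044 -1.    ] F(scanner) [-21.666   -4.8816] -0.17408107220418725 w -0.0002962683486947096
```

servo_tool --pt "-0.02 0 0 0 -1" --pt "-0.02 0 0 0 -1" --pt "0 0 -0.045 0 -1" --pt "0 0 -0.045 0 -1" --pt "-0.021 0.029 0 0 -1" --pt "-0.021 0.029 0 0 -1" --pt "-0.021 0.029 0 0 -1" --pt "-0.021 0.029 0 0 -1" --pt "0 0 0 0 -1" --pt "0 0 0.035 0 -1" --pt "0 0 0.036 0 -1" --pt "0 0 0 0 -1"

```text
clock: 11.95
position: [0.6362, -0.1071, 0.0827]
eef_rot: [-0.004, 0.749, 0.663, -0.003]
wrist_force: [-0.5, 0.2, -0.1]
width: -0.0
grasp_force: 0.0
```

```bash
python3 - <<'E'
from h import *
from cell import get_image
import cv2
st()
cv2.imwrite("pics/w3.png",get_image("wrist")[:,:,::-1])
E
```

```text
clk 11.95 loc [-0.128  -0.1438] z 0.08270861791054689 toolx yaw err deg -0.03690512127587176 tilt [-0.0088  0.0017 -1.    ] F(scanner) [0.1628 0.5185] -0.11015294310744536 w -1.0629796178107107e-05
```

View pics/w3.png

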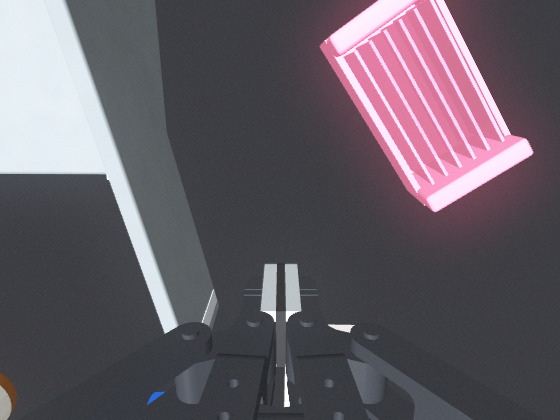

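The wrist view shows the closed fingers at (280,290) to the right of the leaf, whose free edge is near (210,300). So they are on its outer side, with clear space between.

```bash
cat > plan.py <<'E'
from h import *
import sys
H=np.array([-.006,-.078])
def P(a,s=.115,hx=.0102,hy=.0145):
    n=np.array([np.cos(a),np.sin(a)]);u=np.array([-np.sin(a),np.cos(a)])
    return H+s*u-n*(.003+abs(n[0])*hx+abs(n[1])*hy)
A=[float(x) for x in sys.argv[1:]]
p=loc(status.get_obs()["position"]);c=p
for a in A:
    d=np.round((P(a)-c)*[1,-1],4);c=c+d*[1,-1];print(a,d.tolist(),c)
st()
E
python3 plan.py 1.82 1.76 1.7 1.65 1.6 1.55 1.5 1.45 1.4 1.35 1.3 1.25 1.2 1.15 1.1 1.05 1 .95 .9 .85 .8 .75 .7 .65 .6 .55 .5 .45 .4 .35 .3 .25 .2
```

```text
1.82 [0.0155, -0.0203] [-0.1126 -0.1253]
1.76 [-0.0028, -0.0068] [-0.1154 -0.1185]
1.7 [-0.0022, -0.0071] [-0.1176 -0.1114]
1.65 [-0.0016, -0.0061] [-0.1192 -0.1053]
1.6 [-0.0012, -0.0062] [-0.1204 -0.0991]
1.55 [-0.001, -0.0058] [-0.1214 -0.0933]
1.5 [-0.0006, -0.0053] [-0.122 -0.088]
1.45 [-0.0004, -0.0054] [-0.1224 -0.0826]
1.4 [-0.0002, -0.0054] [-0.1226 -0.0772]
1.35 [0.0001, -0.0055] [-0.1225 -0.0717]
1.3 [0.0004, -0.0055] [-0.1221 -0.0662]
1.25 [0.0007, -0.0055] [-0.1214 -0.0607]
1.2 [0.0009, -0.0055] [-0.1205 -0.0552]
1.15 [0.0012, -0.0055] [-0.1193 -0.0497]
1.1 [0.0015, -0.0055] [-0.1178 -0.0442]
1.05 [0.0018, -0.0055] [-0.116  -0.0387]
1.0 [0.002, -0.0054] [-0.114  -0.0333]
0.95 [0.0024, -0.0053] [-0.1116 -0.028 ]
0.9 [0.0026, -0.0053] [-0.109  -0.0227]
0.85 [0.003, -0.0051] [-0.106  -0.0176]
0.8 [0.0032, -0.005] [-0.1028 -0.0126]
0.75 [0.0035, -0.0049] [-0.0993 -0.0077]
0.7 [0.0038, -0.0047] [-0.0955 -0.003 ]
0.65 [0.0041, -0.0045] [-0.0914  0.0015]
0.6 [0.0043, -0.0043] [-0.0871  0.0058]
0.55 [0.0045, -0.0042] [-0.0826  0.01  ]
0.5 [0.0049, -0.0039] [-0.0777  0.0139]
0.45 [0.005, -0.0036] [-0.0727  0.0175]
0.4 [0.0053, -0.0034] [-0.0674  0.0209]
0.35 [0.0055, -0.0031] [-0.0619  0.024 ]
0.3 [0.0056, -0.0028] [-0.0563  0.0268]
0.25 [0.0059, -0.0025] [-0.0504  0.0293]
0.2 [0.006, -0.0022] [-0.0444  0.0315]
clk 12.0 loc [-0.1281 -0.1456] z 0.08539153732284352 toolx yaw err deg -0.028248052912259066 tilt [-0.0054  0.0011 -1.    ] F(scanner) [-0.0541 -0.092 ] 0.7729549026633523 w 0.00011640579354004777
```

servo_tool --pt "0.008 0 -0.006 0 -1" --pt "0.008 -0.01 0 0 -1" --pt "0 -0.01 0 0 -1" --pt "-0.003 -0.007 0 0 -1" --pt "-0.002 -0.007 0 0 -1" --pt "-0.002 -0.006 0 0 -1" --pt "-0.001 -0.006 0 0 -1" --pt "-0.001 -0.006 0 0 -1" --pt "-0.001 -0.005 0 0 -1" --pt "0 -0.005 0 0 -1" --pt "0 -0.006 0 0 -1" --pt "0 -0.005 0 0 -1"

```text
clock: 13.2
position: [0.5683, -0.0934, 0.0932]
eef_rot: [-0.0, 0.749, 0.662, -0.0]
wrist_force: [1.8, 0.3, 0.3]
width: 0.0001
grasp_force: 0.5
```

```bash
python3 plan.py 1.35|tail -2
```

```text
1.35 [0.0002, -0.003] [-0.1225 -0.0718]
clk 13.2 loc [-0.1227 -0.0748] z 0.09322516972213783 toolx yaw err deg -0.04620399198674486 tilt [-0.0001  0.     -1.    ] F(scanner) [ 0.5524 -1.7714] 0.2686080990329812 w 6.96851749409649e-05
```

Contact is made: about 1.8 N, as expected from the hinge. I'll carry on along the arc.

servo_tool --pt "0.0004 -0.0055 0 0 -1" --pt "0.0007 -0.0055 0 0 -1" --pt "0.001 -0.0055 0 0 -1" --pt "0.0012 -0.0055 0 0 -1" --pt "0.0015 -0.0055 0 0 -1" --pt "0.0018 -0.0055 0 0 -1" --pt "0.002 -0.0055 0 0 -1" --pt "0.0024 -0.0053 0 0 -1" --pt "0.0026 -0.0053 0 0 -1" --pt "0.003 -0.005 0 0 -1" --pt "0.0032 -0.005 0 0 -1" --pt "0.0035 -0.005 0 0 -1"

```text
clock: 14.4
position: [0.5077, -0.0622, 0.0933]
eef_rot: [0.0, 0.749, 0.662, 0.0]
wrist_force: [1.0, -1.0, 0.1]
width: 0.0002
grasp_force: 0.5
```

servo_tool --pt "0.0038 -0.0047 0 0 -1" --pt "0.004 -0.0045 0 0 -1" --pt "0.0043 -0.0043 0 0 -1" --pt "0.0045 -0.004 0 0 -1" --pt "0.005 -0.004 0 0 -1" --pt "0.005 -0.0036 0 0 -1" --pt "0.0053 -0.0034 0 0 -1" --pt "0.0055 -0.003 0 0 -1" --pt "0.0055 -0.003 0 0 -1" --pt "0.005 -0.002 0 0 -1" --pt "0.004 -0.001 0 0 -1" --pt "0.003 -0.001 0 0 -1"

```text
clock: 15.6
position: [0.4764, -0.003, 0.0932]
eef_rot: [-0.0, 0.749, 0.663, -0.0]
wrist_force: [0.4, -0.5, 0.5]
width: 0.0001
grasp_force: 0.5
```

```bash
python3 plan.py .25 .2 .15 .1 .05 0
```

```text
0.25 [-0.0064, -0.0019] [-0.0505  0.0294]
0.2 [0.006, -0.0022] [-0.0445  0.0316]
0.15 [0.0062, -0.0018] [-0.0383  0.0334]
0.1 [0.0062, -0.0016] [-0.0321  0.035 ]
0.05 [0.0064, -0.0012] [-0.0257  0.0362]
0.0 [0.0065, -0.0008] [-0.0192  0.037 ]
clk 15.6 loc [-0.0441  0.0275] z 0.09323031363445874 toolx yaw err deg -0.03332215935162032 tilt [-0.0004 -0.     -1.    ] F(scanner) [-0.4605 -0.4279] 0.46068490293958475 w 5.970324548621177e-05
```

servo_tool --pt "0.003 -0.001 0 0 -1" --pt "0.003 -0.001 0 0 -1" --pt "0.003 -0.001 0 0 -1" --pt "0.003 -0.001 0 0 -1" --pt "0.002 -0.001 0 0 -1" --pt "0.002 -0.001 0 0 -1" --pt "0.002 0 0 0 -1" --pt "0.001 0 0 0 -1" --pt "0.001 0 0 0 -1" --pt "0.001 0 0 0 -1" --pt "0.001 0 0 0 -1" --pt "0 0 0 0 -1"

```text
clock: 16.8
position: [0.4733, 0.0193, 0.0932]
eef_rot: [-0.0, 0.749, 0.662, 0.0]
wrist_force: [0.1, -0.2, 0.5]
width: 0.0003
grasp_force: 0.1
```

servo_tool --pt "0.001 0 0 0 -1" --pt "0.001 0 0 0 -1" --pt "0 0 0 0 -1"

```text
clock: 17.1
position: [0.4736, 0.0213, 0.0933]
eef_rot: [-0.0, 0.749, 0.662, 0.0]
wrist_force: [0.2, -0.2, 0.2]
width: 0.0002
grasp_force: 0.1
```

```bash
python3 plan.py 0
```

```text
0.0 [0.0011, -0.0038] [-0.0192  0.037 ]
clk 17.1 loc [-0.0203  0.0332] z 0.09329427128111067 toolx yaw err deg -0.045095651892445396 tilt [ 0.0001  0.0001 -1.    ] F(scanner) [-0.1916 -0.223 ] 0.23358472191059004 w 0.00018932709592489665
```

servo_tool --pt "0.001 0 0 0 -1" --pt "0.001 0 0 0 -1" --pt "0 0 0 0 -1"

```text
clock: 17.4
position: [0.4738, 0.0228, 0.0933]
eef_rot: [0.0, 0.749, 0.663, -0.0]
wrist_force: [-1.0, -4.1, 0.9]
width: -0.0001
grasp_force: 2.3
```

servo_tool --pt "0.001 0 0 0 -1" --pt "0.0005 0 0 0 -1" --pt "0 0 0 0 -1"

```text
clock: 17.7
position: [0.4737, 0.0231, 0.0933]
eef_rot: [0.001, 0.749, 0.663, -0.001]
wrist_force: [-1.6, -14.8, 1.6]
width: 0.0001
grasp_force: 7.4
```

servo_tool --pt "-0.002 0 0 0 -1" --pt "-0.003 0 0 0 -1" --pt "-0.015 0 0 0 -1" --pt "-0.03 0 0 0 -1" --pt "-0.03 0 0 0 -1" --pt "0 0 -0.05 0 -1" --pt "0 0 -0.05 0 -1" --pt "0 0 -0.05 0 -1" --pt "0 -0.05 0 0 -1" --pt "0 -0.05 0 0 -1" --pt "0 -0.05 0 0 -1" --pt "0 0 0 0 -1"

```text
clock: 18.9
position: [0.3095, -0.0355, 0.2425]
eef_rot: [-0.001, 0.749, 0.662, -0.001]
wrist_force: [1.0, 0.2, 0.4]
width: -0.0
grasp_force: 0.0
```

```bash
python3 - <<'E'
from h import *
from cell import get_image
import cv2
st()
a=get_image("top");cv2.imwrite("pics/t9.png",cv2.resize(a[150:300,190:390],(800,600),interpolation=cv2.INTER_CUBIC)[:,:,::-1])
E
```

```text
clk 18.9 loc [-0.0966  0.1892] z 0.24249091830355868 toolx yaw err deg -0.042868528961040896 tilt [-0.0024  0.0008 -1.    ] F(scanner) [ 0.2695 -0.9341] 0.3623070191839629 w -3.052217886451963e-05
```

View pics/t9.png

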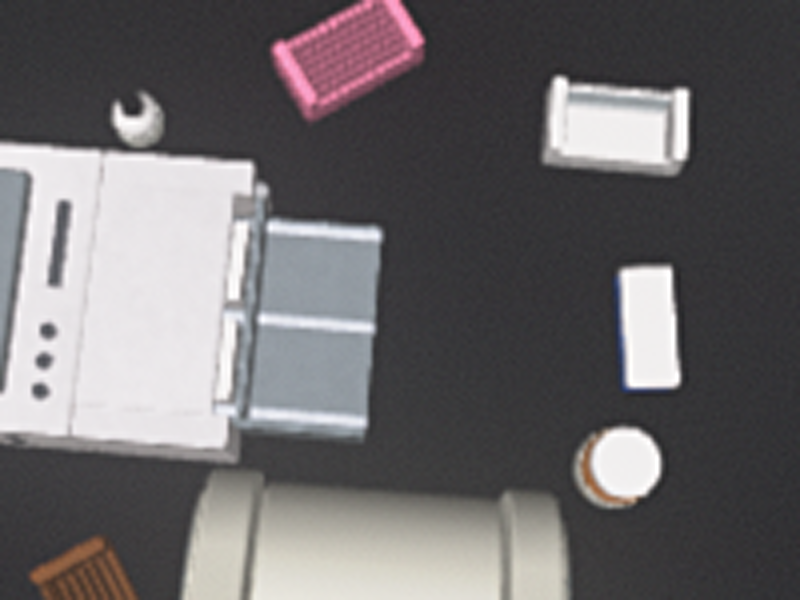

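The top view shows the leaf across the mouth, from (262,190) to (243,415). Both cassette fronts are level just behind it, at (240,260) and (229,355), and the other objects are where they were.

```bash
python3 -c "from cell import env;print(env.hand_in())"
```

```text
the job is handed in; nothing more can be done
None
```

Both cassettes are pushed home against their stops and the door was then pushed gently shut; nothing else appears to have moved, and the job was handed in at about 19 s (the hand-in returned no verdict).

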